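# Lock the lapping-paste jar in its station and unscrew its cap

## Task

Slide the slotted cover fully home over the jar's compartment, so that its slot closes round the square collar and keeps the jar from turning. Then unscrew the tight cap counter-clockwise until its thread lets go, lift it off and finish while still holding it in the gripper, level and still, clear of the jar but only a few centimetres straight above its mouth. The jar must stay seated and the cover home, and leave the grinding wheel, the wrench and the collet where they are.

Things in the scene. Friction and masses are not known exactly. Their poses are not given: they have to be found in the camera images.
- station: green steel jar station fixed to the bench: base 104 (x) by 262 (y) mm, origin on the bench under it, base centre 18 mm to +y of it. A low-walled compartment 70 by 70 mm inside, floor 8 mm above the bench, centred at x 0, y -55 mm of this frame, holds the jar. Two rails along its y axis, 75 mm above the bench, carry the sliding cover
- cover (a joint): slide of the flat steel cover along the station's y axis, in m: 0 = fully home over the compartment, slot round the jar's collar, hard stop; 0.07 = drawn fully back to the station's +y end. Starts at 0.056 to 0.070. About 2.5 N of friction; stays where it is left. The cover is 92 mm wide, 6 mm thick, with a smooth open slot 43.4 mm wide whose flared mouth points to -y
- cover_tab (a point): centre of the upright tab on the cover by which it is moved: 50 mm along the station's x, 10 mm thick along the station's y (slide direction), 34 mm high, from 81 (the cover's top) to 115 mm above the bench; axes as the station's. With the cover home it stands 70 mm to the +y side of the jar's axis
- jar: white plastic jar, 0.3 to 0.65 kg, loose in the compartment (2 mm play, free to turn until the cover is home); origin under its centre, z up. Round body 66 mm across, 64 mm high; square collar 40 by 40 mm, corners cut, 64 to 92 mm up, sides along the jar's x and y, within 6 degrees of the station's (the slot lines it up; then 7 degrees play, and it cannot lift out); neck 34 mm across, rim 114 mm up
- jar_mouth (a point): centre of the jar's rim, 114 mm above the jar's underside, z up. A sprung rubber seal in it stands 2 to 5 mm above the rim and presses the cap up against its thread with 22 N, falling to nothing as the cap rises 3 mm
- cap_center (a point): centre of the round aluminium screw cap, 54 mm across, 24 mm high, z up. Screwed on: 118 mm above the bench, lower edge 25 mm above the cover's top. Takes up to 0.5 N m; grip its sides with 35 to 45 N. Lets go after 40 to 75 degrees counter-clockwise (from above), free until 115; clockwise meets a stop. Can be turned at constant height; clear of the jar once raised 21 mm
- wheel: bystander: spare grinding wheel lying flat, 90 mm across, 22 mm thick, origin under its centre
- wrench: bystander: steel open-ended wrench lying flat on the bench; origin under its middle, long axis x
- collet: bystander: steel collet standing upright, 44 mm across at the top, 58 mm high, origin under its centre

How it is judged:
On the way, in this order (a step that is already met when the one before it is completed fails the run):
1. the cover is fully home with the cap still screwed on the jar (value of joint cover below 0.006 m and z of cap_center in the frame of jar below 0.118 m), for 0.2 s.
2. the cap is off the jar and held clear above it (z of cap_center in the frame of jar above 0.1305 m and contact force between the fingers and cap above 1 N), for 0.1 s.
At the end, for the whole second after the job is handed in: Cover home (within 8 mm); cap in the fingers, level within 14 degrees, at rest, touching neither jar nor station, within 20 mm of the jar's axis, lower edge 4.5 to 60 mm above the rim; jar seated (4 mm), upright (6 degrees), turned under 11 degrees from the station (all of step 2 and value of joint cover below 0.008 m and z of cap_center in the frame of jar below 0.186 m and horizontal distance between cap_center and jar_mouth below 0.02 m and angle between cap_center's own z axis and vertical below 0.25 rad and linear speed of cap below 0.03 m/s and contact force between cap and jar below 0.2 N and contact force between cap and station below 0.2 N and z of jar in the frame of station below 0.012 m and angle between jar's own z axis and vertical below 0.1 rad and angle between the x axis of jar and the x axis of station, either way round below 0.2 rad); the arm keeps its last pose, push and grip.
It fails at once if the jar is lifted out of its seat (z of jar in the frame of station above 0.025 m).
It fails at once if the grinding wheel is disturbed (distance of wheel from where it was at the start of the episode above 0.03 m).
It fails at once if the wrench is disturbed (distance of wrench from where it was at the start of the episode above 0.03 m).
It fails at once if the collet is disturbed (distance of collet from where it was at the start of the episode above 0.03 m).
It also fails if it takes over 48 s, if anything falls off the work surface, if the arm or the gripper's body presses on something with over 40 N, if the wrist force passes 120 N, or if a joint passes its speed limit or range.

## Robot

A 6-joint arm with a two-finger parallel gripper is mounted at the origin on the work surface. World frame = base frame: x ahead of the robot, y to its left, z up, the work surface at z = 0. Lengths are in m, angles in rad, forces in N, time in s.
With the tool pointing down it reaches from about 0.35 to 0.775 m from the base axis. Payload 7.3 kg.
Tool frame: the origin (TCP) lies between the finger pads; the fingertips stand 17 mm ahead of it and the grasp point (between the pads) lies 2 mm behind it; z points along the fingers, y is the direction in which the jaws open and shut (so a half turn about z gives the same grasp; the last joint's range is limited). The gripper opens to 92 mm and grips with 3 to 60 N. Pads are 19 mm wide; open, the fingers measure 130 mm over their backs; the gripper's body (75 mm by 190 mm) begins 47 mm behind the grasp point.
Start: joints at [-1.366, 0.342, 1.524, -0, 1.275, -0.146], TCP at [0.18, -0.493, 0.244] pointing down, gripper open.
Joint ranges: [-2.53, 2.53], [-0.77, 2.02], [0.04, 2.7], [-1, 4.14], [0.28, 2.66], [-3.11, 3.11]. Speed limits (rad/s): [2.57, 2.57, 3.14, 3.14, 3.14, 3.14].

## Interface

Orientations are given as a unit quaternion [w, x, y, z].
In Python, from plant import env gives the robot as it stands.
- The arm moves only by the tool step_arm, never from a script. Its argument "deltas" is a list of rows, each a list of 5 numbers: the closure, from 0 (fully open) to 1 (shut), then the shift along the tool's x, y, z in mm, then the turn about the tool's z in rad. In form: [[fingers, tx, ty, tz, turn], ...]. A call has 1 to 20 rows; each row is the pose to reach, as a shift and turn from the pose measured when the call began, along the tool's axes at that moment; what a row does not reach only later rows make up. A row lasts 1/10 s, in which the tool goes at most 50 mm and 8.59 degrees, less where a joint would pass 70% of its speed; a pose out of reach is approached as far as the arm can. A call with a gripper value outside its range is refused whole. The fingers move at their own pace and stop on an object; the grip force is fixed at half the most. Time passes only in rows, so rows that repeat a pose let the fingers close. It gives the time, the measured TCP pose, the force and the opening at its end, in the units of the state.
- env.get_obs(): the state, without advancing time (a new reading comes with each control period).
- env.camera(name): name is "scene" or "top" or "wrist"; returns a dict with "img" (480x640x3 uint8, red, green, blue), "K" (3x3 intrinsics, pixels), "R" (3x3) and "t" (3): a world point X has camera coordinates R X + t. Camera axes: x right, y down, z forward; pixel columns grow to the right and rows downward; lengths in m; the calibration is good to about 2 mm. The wrist camera is an equidistant fisheye: a pixel r from the principal point sees the ray r / f radians off the axis. A picture is of the moment at which its call begins. There is no depth.
- env.sign_off(): hands the job in, once; it reports no verdict.
The state is a dict: "clock": time; "qpos": joint angles; "joint_velocities": joint speeds; "joint_efforts": joint torques, N m; "ee_pos": TCP position; "eef_rot": TCP orientation; "contact_force": force on the tool from outside, world axes, zero at the start; "ft_torque": the same for the moment, N m; "width": finger opening in m.
Only numpy, scipy, OpenCV 4.12 (cv2) and the standard library are available. Lean on these libraries where they do the work, as an engineer would, in place of code of your own. Each camera call takes 0.05 s, during which the arm holds its last target.

## Working session

There is one attempt and no reset: what is moved stays moved. The work goes in short steps, Python scripts to look and compute and a tool call to move; the robot and the scene stay as the last step left them, time stands still between calls to the robot, and variables do not carry over. Pictures are saved under pics/ and viewed, and the job is handed in when it is done.

Besides the shell and the picture viewer there is one more tool, called after "Call:" as a command line: name --pt "numbers of a row" for each row, then --argument value for the rest. step_arm: Moves the arm, as the interface text tells. Its arguments: {"type":"object","properties":{"deltas":{"type":"array","items":{"type":"array","items":{"type":"number"}}}},"required":["deltas"]}

```bash
mkdir -p pics; ls
python3 - <<'E'
from plant import env
import cv2
o=env.get_obs(); print(o)
for n in ["scene","top","wrist"]:
    c=env.camera(n); cv2.imwrite(f"pics/{n}0.png",c["img"][:,:,::-1]); print(n,c["K"].tolist(),c["R"].tolist(),c["t"].tolist())
E
```

```text
pics
{'clock': 0.0, 'qpos': array([-1.36600814e+00,  3.42707087e-01,  1.52503346e+00, -1.05200035e-05,
        1.27540024e+00, -1.46037602e-01]), 'joint_velocities': array([ 0.00160673,  0.00093298, -0.00137592,  0.00072433,  0.00036832,
       -0.00081778]), 'joint_efforts': array([ 1.96062079e-03, -4.31241846e+01, -2.44218868e+01,  7.18629034e-02,
        5.58485300e-02, -1.37355751e-04]), 'ee_pos': array([ 0.18034782, -0.49263586,  0.24304732]), 'eef_rot': array([-7.73585834e-04,  9.84654004e-01,  1.74516170e-01, -2.77640077e-05]), 'contact_force': array([0.42574004, 0.58572679, 0.81611585]), 'ft_torque': array([0.01780219, 0.03466967, 0.02070761]), 'width': 0.09161431781828068}
scene [[586.2855850977119, 0.0, 332.74019052083355], [0.0, 586.2855850977119, 226.77911182690445], [0.0, 0.0, 1.0]] [[-0.5625702319232274, 0.826616787221051, 0.014812874069336845], [0.5327880206724691, 0.3761832820262979, -0.758038958993425], [-0.6321800844551804, -0.4185580311119005, -0.6520410381333144]] [0.2859217729856761, -0.18369571896054734, 1.4714127892153206]
top [[483.4826853984713, 0.0, 307.7270133554821], [0.0, 483.4826853984713, 237.3790965267997], [0.0, 0.0, 1.0]] [[0.020998546775520655, -0.999676278549903, 0.014366597994397377], [-0.9982423606904862, -0.021760628804762008, -0.055124081462698385], [0.055418862821255334, -0.013183821093966354, -0.9983761498077574]] [-0.0025776704058474245, 0.5045636396597786, 1.2057029493973037]
wrist [[371.64829954431775, 0.0, 320.3270833161762], [0.0, 371.64829954431775, 227.82854681767708], [0.0, 0.0, 1.0]] [[0.3432952856934217, -0.939226431700997, -0.0014341599935356385], [-0.8998069376799506, -0.3293240931935488, 0.28616973380369687], [-0.2692504813806356, -0.09695025341102403, -0.9581778679555465]] [-0.5254345357454873, -0.03510243337025748, 0.3897243312657212]
```

View pics/scene0.png

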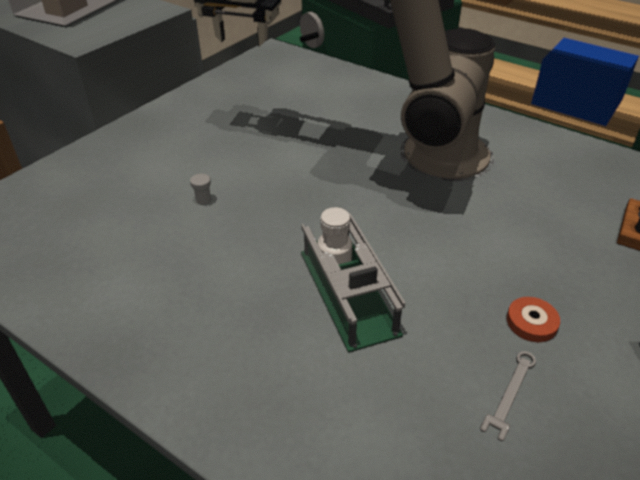

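View pics/top0.png

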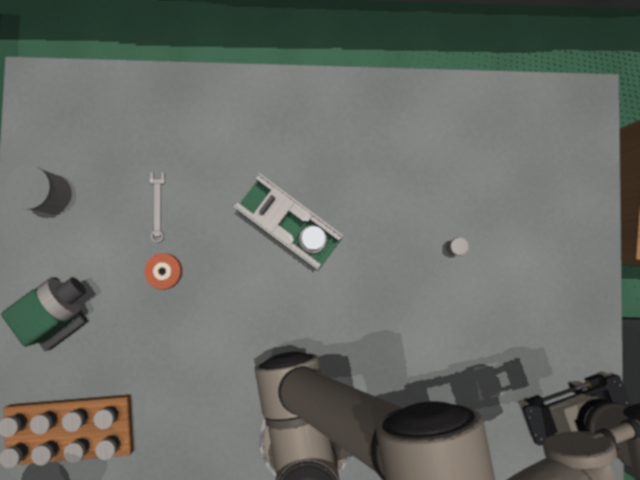

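View pics/wrist0.png

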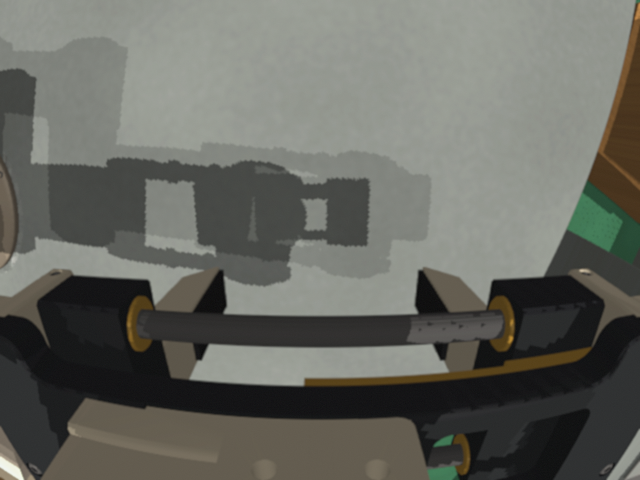

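The top view shows the cap at about (313,238), the dark tab at (267,204) and the station running diagonally. The scene view shows the cap at (335,220) and the tab at (362,277). Next I'll measure them.

```bash
cat > h.py <<'E'
import numpy as np, cv2
from plant import env
def ray(c,uv,z):
    K,R,t=c["K"],c["R"],c["t"]
    d=R.T@np.linalg.inv(K)@np.array([uv[0],uv[1],1.]); o=-R.T@t
    return o+d*(z-o[2])/d[2]
def proj(c,X):
    p=c["K"]@(c["R"]@np.asarray(X)+c["t"]); return p[:2]/p[2]
E
python3 - <<'E'
from h import *
for n,(u0,v0,u1,v1) in {"top":(225,165,355,280),"scene":(290,195,420,360)}.items():
    c=env.camera(n); im=c["img"][v0:v1,u0:u1,::-1]
    s=5 if n=="top" else 3
    cv2.imwrite(f"pics/{n}_z.png",cv2.resize(im,None,fx=s,fy=s,interpolation=cv2.INTER_CUBIC))
    hsv=cv2.cvtColor(c["img"],cv2.COLOR_RGB2HSV)
    print(n,{str(p):hsv[p[1],p[0]].tolist() for p in ([(313,238),(267,204),(252,195),(280,215)] if n=="top" else [(335,215),(362,278),(375,310),(335,245)])})
E
```

```text
top {'(313, 238)': [102, 6, 227], '(267, 204)': [0, 3, 82], '(252, 195)': [74, 98, 102], '(280, 215)': [13, 16, 186]}
scene {'(335, 215)': [16, 28, 201], '(362, 278)': [15, 19, 27], '(375, 310)': [71, 88, 32], '(335, 245)': [11, 33, 86]}
```

View pics/top_z.png

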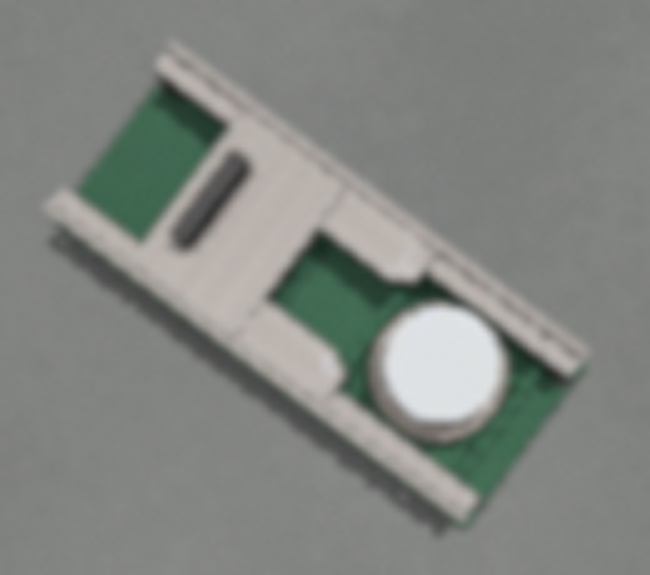

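View pics/scene_z.png

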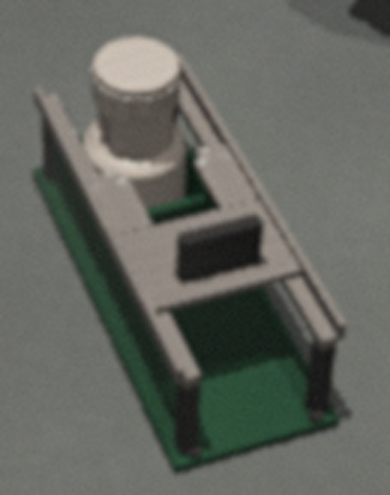

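Run:
```python
from h import *
c=env.camera("top"); img=c["img"]; hsv=cv2.cvtColor(img,cv2.COLOR_RGB2HSV)
S=4
def blob(mask,u,v):
    n,l,st,ce=cv2.connectedComponentsWithStats(mask.astype(np.uint8))
    i=l[v,u]; return (l==i).astype(np.uint8),st[i],ce[i]
m,st,ce=blob((hsv[...,2]>208)&(hsv[...,1]<20),313,238)
print("cap",st,ce,ray(c,ce,.130),"diam px",2*np.sqrt(st[4]/np.pi),"exp",54*483/ (c["R"]@ray(c,ce,.13)+c["t"])[2]/1000)
cap=ray(c,ce,.13)
roi=np.zeros_like(hsv[...,0],bool); roi[190:222,252:285]=1
m,st,ce=blob((hsv[...,2]<125)&(hsv[...,1]<40)&roi,267,204)
r=cv2.minAreaRect(np.argwhere(m)[:,::-1].astype(np.float32)); print("tab",st,ce,r, ray(c,ce,.115))
tab=ray(c,ce,.115)
b=[ray(c,p,.115)[:2] for p in cv2.boxPoints(r)]; print(np.round(b,4).tolist())
d=tab-cap; print("dir",d, np.degrees(np.arctan2(d[1],d[0])),np.linalg.norm(d[:2]))
# station outline corners
m=((abs(hsv[...,0].astype(int)-72)<12)&(hsv[...,1]>60)&(hsv[...,2]<140))|((hsv[...,2]>150))
roi[:]=0; roi[168:276,230:348]=1
m2,st,ce=blob(cv2.morphologyEx((m&roi).astype(np.uint8),cv2.MORPH_CLOSE,np.ones((5,5))),280,215)
r=cv2.minAreaRect(np.argwhere(m2)[:,::-1].astype(np.float32)); bp=cv2.boxPoints(r)
for z in (0,.085):
    P=np.array([ray(c,p,z)[:2] for p in bp]); e=np.roll(P,-1,0)-P
    print("st",z,np.round(P,3).tolist(),np.linalg.norm(e,axis=1),np.degrees(np.arctan2(e[:,1],e[:,0])))
```

```text
cap [303 227  21  21 366] [312.90710383 237.24863388] [ 0.4986166  -0.00206428  0.13      ] diam px 21.587164551489145 exp 23.634119039963522
tab [260 196  15  19 122] [266.86065574 204.86885246] ((266.6600036621094, 205.12001037597656), (5.599999904632568, 22.200000762939453), 36.869895935058594) [0.57231814 0.10589692 0.115     ]
[[0.5545, 0.1265], [0.5966, 0.0967], [0.589, 0.0861], [0.5469, 0.1159]]
dir [ 0.07370154  0.1079612  -0.015     ] 55.679940629519336 0.13071930875985865
st 0 [[0.581, 0.2], [0.671, 0.137], [0.513, -0.083], [0.425, -0.019]] [0.10895044 0.27048443 0.10843553 0.26922745] [ -34.96303369 -125.57974013  144.37545561   54.52850463]
st 0.085 [[0.572, 0.188], [0.655, 0.13], [0.508, -0.075], [0.426, -0.016]] [0.1014311  0.25181664 0.10095173 0.2506464 ] [ -34.96303369 -125.57974013  144.37545561   54.52850463]
```

```bash
cat >> h.py <<'E'
from scipy.spatial.transform import Rotation as Ro
def delta(target,xang=None):
    """tool-frame shift mm and turn to reach TCP target (world) with tool x at angle xang deg"""
    o=env.get_obs(); q=o["eef_rot"]; R=Ro.from_quat(np.r_[q[1:],q[0]]).as_matrix()
    s=R.T@(np.asarray(target)-o["ee_pos"])*1000
    a=np.degrees(np.arctan2(R[1,0],R[0,0])); t=0 if xang is None else -np.radians((xang-a+180)%360-180)
    print("pos",o["ee_pos"].round(4),"xang",a.round(2),"tilt",np.degrees(np.arccos(-R[2,2])).round(2),"F",o["contact_force"].round(2),"M",o["ft_torque"].round(2),"w",round(o["width"],4),"clk",round(o["clock"],2),"q",o["qpos"].round(2))
    print("delta",s.round(1),"turn",round(t,3))
E
python3 - <<'E'
from h import *
delta([.590,.132,.2],55)
c=env.camera("wrist"); print(-c["R"].T@c["t"])
# station angle: line segments
c=env.camera("top"); g=cv2.cvtColor(c["img"],cv2.COLOR_RGB2GRAY)[165:280,225:355]
L=cv2.createLineSegmentDetector().detect(g)[0][:,0]
for l in L:
    p,q=l[:2]+[225,165],l[2:]+[225,165]
    if np.hypot(*(p-q))>30:
        P,Q=ray(c,p,.08),ray(c,q,.08); e=Q-P; print(p.round(1),q.round(1),round(np.degrees(np.arctan2(e[1],e[0]))%180,2),round(np.hypot(e[0],e[1]),3))
E
```

```text
pos [ 0.1804 -0.4929  0.2435] xang 20.1 tilt 0.02 F [ 0.6  -0.12  0.99] M [0.04 0.01 0.02] w 0.0913 clk 0.3 q [-1.37  0.34  1.52 -0.    1.28 -0.15]
delta [ 599.4 -446.1   43.7] turn -0.609
[ 0.25374905 -0.46737911  0.38309048]
[310.2 218.7] [337.9 239.7] 54.0 0.083
[320.3 263.5] [291.8 242.8] 55.27 0.084
[233.6 206.2] [315.8 267.9] 54.39 0.245
[311.5 271.1] [234.  213.2] 54.47 0.231
[340.3 239.5] [318.7 270.2] 145.98 0.089
[341.3 233.9] [259.2 173.9] 54.97 0.244
```

Call:
step_arm --pt "1 40 -30 0 -0.05" --pt "1 80 -60 0 -0.1" --pt "1 120 -89 0 -0.15" --pt "1 160 -119 0 -0.2" --pt "1 200 -149 0 -0.25" --pt "1 240 -179 0 -0.3" --pt "1 280 -208 0 -0.35" --pt "1 320 -238 0 -0.4" --pt "1 360 -268 0 -0.45" --pt "1 400 -298 0 -0.5" --pt "1 440 -327 0 -0.55" --pt "1 480 -357 0 -0.6" --pt "1 520 -387 0 -0.61" --pt "1 560 -417 0 -0.61" --pt "1 590 -439 0 -0.61" --pt "1 599 -446 0 -0.61" --pt "1 599 -446 0 -0.61" --pt "1 599 -446 0 -0.61" --pt "1 599 -446 0 -0.61"

```text
clock: 2.3
ee_pos: [0.5892, 0.1302, 0.244]
eef_rot: [0.0, 0.887, 0.461, -0.0]
contact_force: [-0.4, 0.2, 0.1]
width: 0.0005
```

Run:
```python
from h import *
delta([.590,.132,.104],54.6)
c=env.camera("wrist"); cv2.imwrite("pics/w1.png",c["img"][:,:,::-1])
c=env.camera("scene"); cv2.imwrite("pics/s1.png",c["img"][100:400,200:520,::-1].repeat(2,0).repeat(2,1)[:, :])
```

```text
pos [0.5892 0.1302 0.244 ] xang 54.96 tilt 0.02 F [-0.36  0.15  0.15] M [-0.   -0.06 -0.03] w 0.0005 clk 2.3 q [ 0.09  0.49  1.29 -0.    1.36  0.7 ]
delta [  2.   -0.3 140. ] turn 0.006
```

View pics/w1.png

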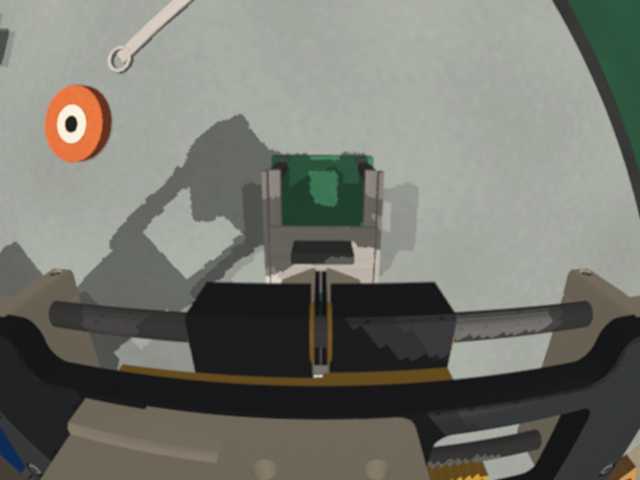

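View pics/s1.png

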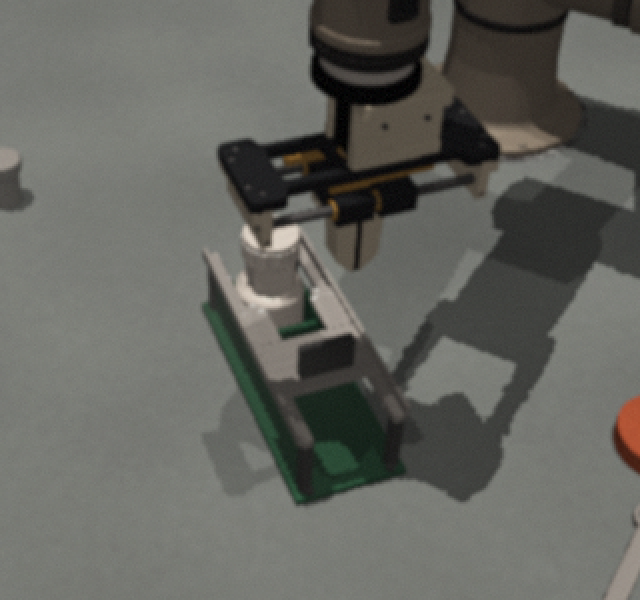

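```bash
cat >> h.py <<'E'
def fray(c,uv,z):
    K=c["K"]; d=np.array([(uv[0]-K[0,2])/K[0,0],(uv[1]-K[1,2])/K[1,1]]); r=np.hypot(*d)
    v=np.r_[np.sin(r)*d/r,np.cos(r)]; d=c["R"].T@v; o=-c["R"].T@c["t"]; return o+d*(z-o[2])/d[2]
E
python3 - <<'E'
from h import *
c=env.camera("wrist"); im=c["img"][225:285,260:390,::-1]
cv2.imwrite("pics/w1z.png",cv2.resize(im,None,fx=5,fy=5,interpolation=cv2.INTER_CUBIC))
for p in [(292,241),(353,241),(355,263),(290,263),(322,242),(322,262)]: print(p,fray(c,p,.115).round(4),fray(c,p,.081).round(4))
o=env.get_obs()["ee_pos"]; print(o)
E
```

```text
(292, 241) [0.5645 0.1309 0.115 ] [0.5557 0.1231 0.081 ]
(353, 241) [0.6027 0.1041 0.115 ] [0.5987 0.0929 0.081 ]
(355, 263) [0.594 0.088 0.115] [0.5889 0.0748 0.081 ]
(290, 263) [0.5525 0.1172 0.115 ] [0.5421 0.1076 0.081 ]
(322, 242) [0.5829 0.117  0.115 ] [0.5763 0.1075 0.081 ]
(322, 262) [0.5734 0.1036 0.115 ] [0.5657 0.0923 0.081 ]
[0.58943796 0.13053085 0.24419619]
```

View pics/w1z.png

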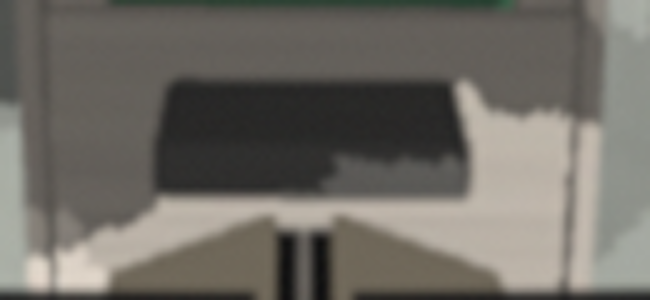

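Call:
step_arm --pt "1 2 0 30 0" --pt "1 2 0 70 0" --pt "1 2 0 105 0" --pt "1 2 0 125 0" --pt "1 2 0 135 0.006" --pt "1 2 0 140 0.006" --pt "1 2 0 140 0.006" --pt "1 2 0 140 0.006"

```text
clock: 3.25
ee_pos: [0.5914, 0.1321, 0.1055]
eef_rot: [0.001, 0.889, 0.459, 0.001]
contact_force: [-0.2, -0.3, 0.8]
width: 0.0003
```

Call:
step_arm --pt "1 -3 0 0 0" --pt "1 -7 0 0 0" --pt "1 -11 0 0 0" --pt "1 -15 0 0 0" --pt "1 -19 0 0 0" --pt "1 -23 0 0 0" --pt "1 -27 0 0 0" --pt "1 -31 0 0 0" --pt "1 -35 0 0 0" --pt "1 -38 0 0 0"

```text
clock: 4.25
ee_pos: [0.5693, 0.1009, 0.1056]
eef_rot: [0.001, 0.889, 0.459, 0.001]
contact_force: [1.7, 2.6, 2.8]
width: 0.0006
```

Run:
```python
from h import *
delta([.539,.055,.104],54.6)
c=env.camera("scene"); cv2.imwrite("pics/s2.png",c["img"][150:390,240:480,::-1].repeat(2,0).repeat(2,1)[:, :])
```

```text
pos [0.5693 0.1009 0.1056] xang 54.6 tilt 0.17 F [1.69 2.6  2.76] M [ 0.31 -0.2  -0.02] w 0.0006 clk 4.25 q [0.04 0.58 1.56 0.   1.01 0.66]
delta [-55.    1.8   1.5] turn 0.0
```

View pics/s2.png

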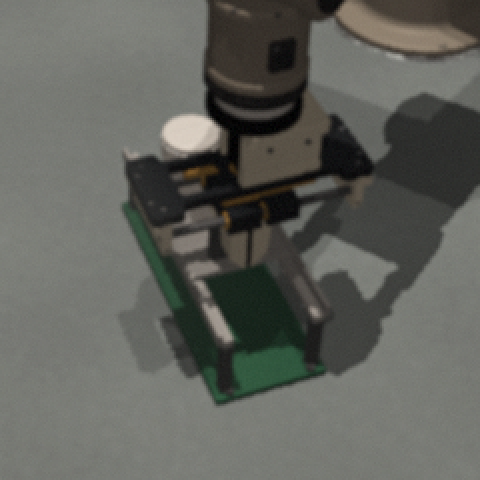

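Call:
step_arm --pt "1 -4 0 0 0" --pt "1 -8 0 0 0" --pt "1 -12 0 0 0" --pt "1 -16 0 0 0" --pt "1 -20 0 0 0" --pt "1 -23 0 0 0" --pt "1 -26 0 0 0" --pt "1 -29 0 0 0" --pt "1 -31 0 0 0"

```text
clock: 5.2
ee_pos: [0.551, 0.0751, 0.1055]
eef_rot: [0.001, 0.889, 0.459, 0.001]
contact_force: [1.8, 2.1, 1.8]
width: 0.0004
```

Call:
step_arm --pt "1 -1 0 0 0" --pt "1 -2 0 0 0" --pt "1 -3 0 0 0" --pt "1 -4 0 0 0"

```text
clock: 5.6
ee_pos: [0.5487, 0.0718, 0.1055]
eef_rot: [0.001, 0.889, 0.459, 0.001]
contact_force: [1.4, 1.5, 2.4]
width: 0.0005
```

Call:
step_arm --pt "1 -1 0 0 0" --pt "1 -2 0 0 0" --pt "1 -3 0 0 0"

```text
clock: 5.9
ee_pos: [0.5469, 0.0693, 0.1055]
eef_rot: [0.001, 0.889, 0.459, 0.001]
contact_force: [0.6, 2.7, 1.2]
width: 0.0004
```

Call:
step_arm --pt "1 -1 0 0 0" --pt "1 -2 0 0 0" --pt "1 -3 0 0 0"

```text
clock: 6.2
ee_pos: [0.5456, 0.0674, 0.1055]
eef_rot: [0.0, 0.889, 0.458, 0.002]
contact_force: [3.9, 8.6, -0.6]
width: 0.0008
```

Call:
step_arm --pt "1 -1 0 0 0" --pt "1 -2 0 0 0" --pt "1 -3 0 0 0"

```text
clock: 6.5
ee_pos: [0.5456, 0.0673, 0.1057]
eef_rot: [-0.0, 0.889, 0.458, 0.005]
contact_force: [9.7, 16.6, -4.3]
width: 0.0007
```

Call:
step_arm --pt "1 -2 0 0 0" --pt "1 -4 0 0 0" --pt "1 -4 0 0 0"

```text
clock: 6.8
ee_pos: [0.5456, 0.0673, 0.1058]
eef_rot: [-0.002, 0.889, 0.458, 0.009]
contact_force: [11.0, 18.6, -5.7]
width: 0.0006
```

Call:
step_arm --pt "1 8 0 0 0" --pt "1 15 0 -10 0" --pt "1 20 0 -50 0" --pt "1 30 0 -100 0" --pt "1 40 0 -135 0" --pt "1 70 40 -135 0" --pt "1 90 90 -135 0" --pt "1 90 130 -135 0" --pt "1 90 130 -135 0"

```text
clock: 7.7
ee_pos: [0.7044, 0.0596, 0.2408]
eef_rot: [-0.001, 0.89, 0.456, 0.008]
contact_force: [-1.2, 0.3, -0.0]
width: 0.0005
```

Run:
```python
from h import *
delta([.4986,-.002,.22],15)
c=env.camera("scene"); a=cv2.resize(c["img"][180:360,270:430,::-1],None,fx=3,fy=3,interpolation=cv2.INTER_CUBIC)
c=env.camera("top"); b=cv2.resize(c["img"][165:345,225:345,::-1],None,fx=3,fy=3,interpolation=cv2.INTER_CUBIC)
cv2.imwrite("pics/s3.png",np.hstack([a[:540],b[:540,:320]]))
c=env.camera("wrist"); cv2.imwrite("pics/w3.png",c["img"][:,:,::-1])
```

```text
pos [0.7044 0.0596 0.2408] xang 54.27 tilt 0.88 F [-1.19  0.34 -0.04] M [0.01 0.02 0.01] w 0.0005 clk 7.7 q [-0.03  0.69  0.94  0.01  1.49  0.6 ]
delta [-170.5 -131.2   17.6] turn 0.685
```

View pics/s3.png

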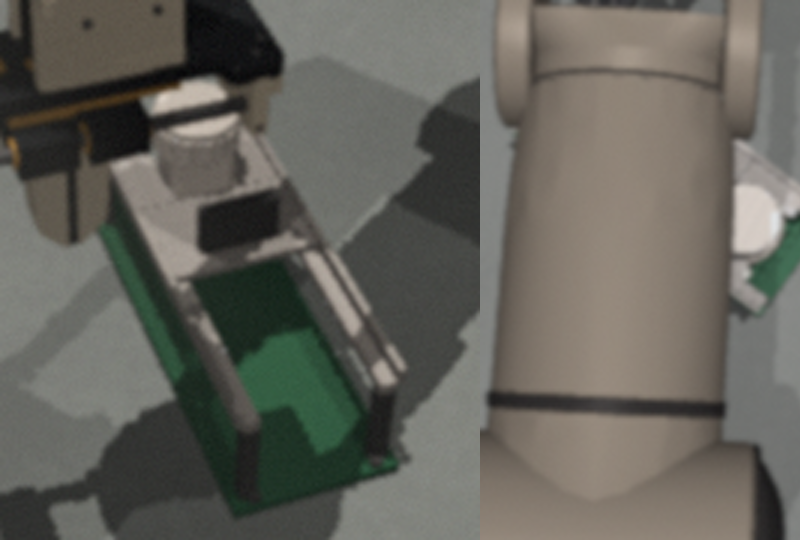

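View pics/w3.png

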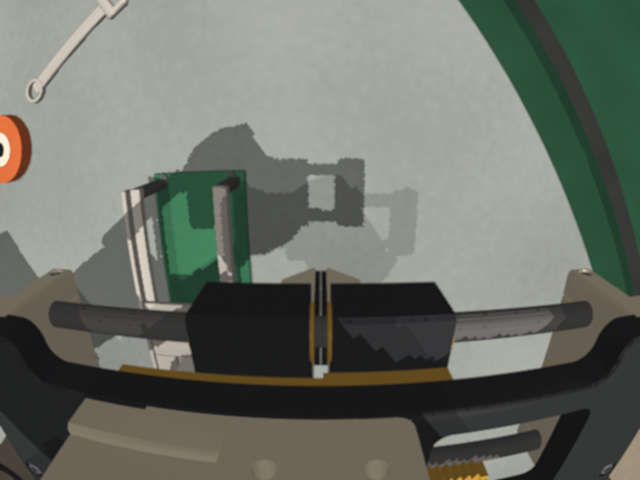

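Run:
```python
from h import *
c=env.camera("scene")
print("tab face bottom", ray(c,(270+240/3,180+244/3),.081), "pred proj home",proj(c,[.542,.0591,.081]), "proj 6mm off",proj(c,[.5455,.064,.081]))
hsv=cv2.cvtColor(c["img"],cv2.COLOR_RGB2HSV)
cv2.imwrite("pics/s3z.png",cv2.resize(c["img"][195:275,305:385,::-1],None,fx=7,fy=7,interpolation=cv2.INTER_CUBIC))
```

```text
tab face bottom [0.53730613 0.05592006 0.081     ] pred proj home [350.06385785 263.53655671] proj 6mm off [351.29998572 265.76272351]
```

View pics/s3z.png

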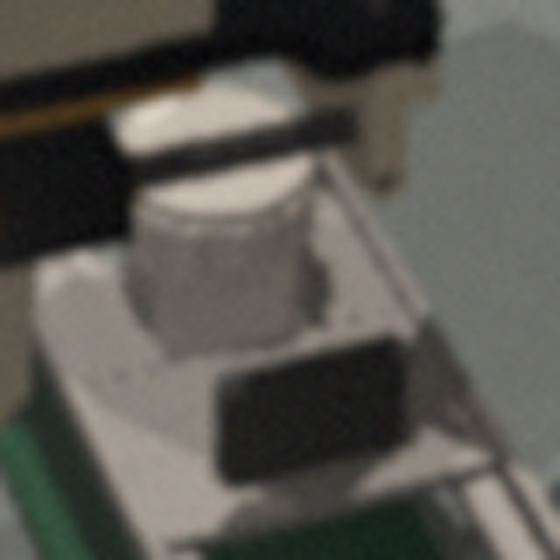

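Run:
```python
from h import *
c=env.camera("scene")
im=cv2.imread("pics/scene0.png"); hsv=cv2.cvtColor(im,cv2.COLOR_BGR2HSV)
roi=np.zeros(hsv.shape[:2],bool); roi[200:235,312:358]=1
m=((hsv[...,2]>165)&roi).astype(np.uint8); n,l,st,ce=cv2.connectedComponentsWithStats(m); i=l[215,335]
print(st[i],ce[i],ray(c,ce[i],.13)); 
e=cv2.fitEllipse(cv2.convexHull(np.argwhere(l==i)[:,::-1].astype(np.float32))); print(e,ray(c,e[0],.13))
im=cv2.imread("pics/top0.png"); 
g=cv2.resize(cv2.cvtColor(im,cv2.COLOR_BGR2GRAY)[215:262,290:338],None,fx=8,fy=8,interpolation=cv2.INTER_CUBIC)
c=env.camera("top")
print("pred",proj(c,[.4986,-.002,.13]),proj(c,[.4986,-.002,.106]))
m=(cv2.imread("pics/scene0.png")*0)
delta([.4975,-.003,.22],15)
```

```text
[321 208  28  17 386] [334.9015544  216.01813472] [ 0.49657497 -0.00547542  0.13      ]
((334.93927001953125, 216.0118408203125), (17.351083755493164, 27.76728057861328), 90.91144561767578) [ 0.49652005 -0.00542906  0.13      ]
pred [312.87880739 237.25528281] [312.62147901 237.82520269]
pos [0.7009 0.0643 0.244 ] xang 54.53 tilt 1.05 F [-0.62  0.24  0.03] M [-0.06 -0.09  0.05] w 0.0002 clk 8.0 q [-0.02  0.68  0.95  0.01  1.49  0.6 ]
delta [-173.2 -126.7   20.3] turn 0.69
```

Run:
```python
from h import *
delta([.4968,-.0045,.19],15)
```

```text
pos [0.7009 0.0643 0.244 ] xang 54.53 tilt 1.05 F [-0.62  0.24  0.03] M [-0.06 -0.09  0.05] w 0.0002 clk 8.0 q [-0.02  0.68  0.95  0.01  1.49  0.6 ]
delta [-175.4 -126.6   50.3] turn 0.69
```

Call:
step_arm --pt "0 -30 -22 0 0.1" --pt "0 -60 -44 0 0.23" --pt "0 -95 -68 0 0.36" --pt "0 -125 -90 0 0.48" --pt "0 -150 -108 10 0.6" --pt "0 -168 -121 20 0.69" --pt "0 -175 -126.5 35 0.69" --pt "0 -175 -126.5 50 0.69" --pt "0 -175 -126.5 50 0.69" --pt "0 -175 -126.5 50 0.69" --pt "0 -175 -126.5 50 0.69"

```text
clock: 9.1
ee_pos: [0.4976, -0.0041, 0.1914]
eef_rot: [-0.004, 0.991, 0.131, 0.009]
contact_force: [1.2, -0.2, 0.8]
width: 0.0836
```

Run:
```python
from h import *
delta([.4968,-.0045,.116],15)
c=env.camera("scene"); cv2.imwrite("pics/s4.png",cv2.resize(c["img"][140:320,240:440,::-1],None,fx=3.5,fy=3,interpolation=cv2.INTER_CUBIC))
c=env.camera("wrist"); cv2.imwrite("pics/w4.png",c["img"][:,:,::-1])
```

```text
pos [ 0.4976 -0.0041  0.1914] xang 15.03 tilt 1.12 F [ 1.17 -0.24  0.77] M [ 0.05  0.07 -0.  ] w 0.0836 clk 9.1 q [-0.17  0.33  1.69  0.01  1.1   1.13]
delta [-2.3  0.6 75.3] turn 0.001
```

View pics/s4.png

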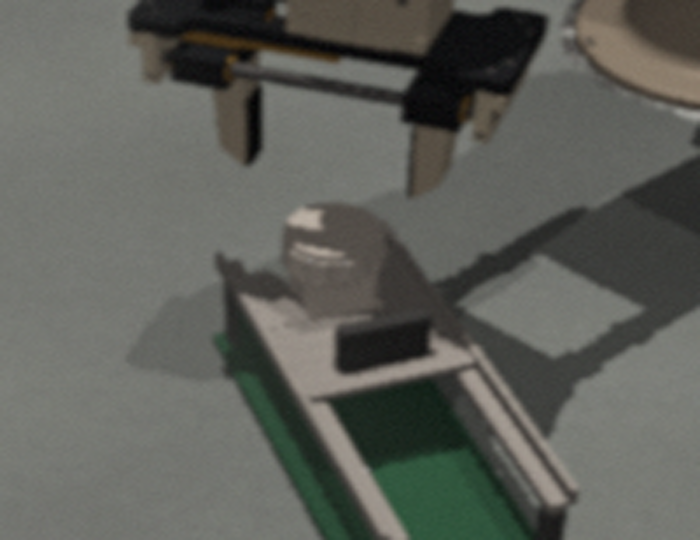

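View pics/w4.png

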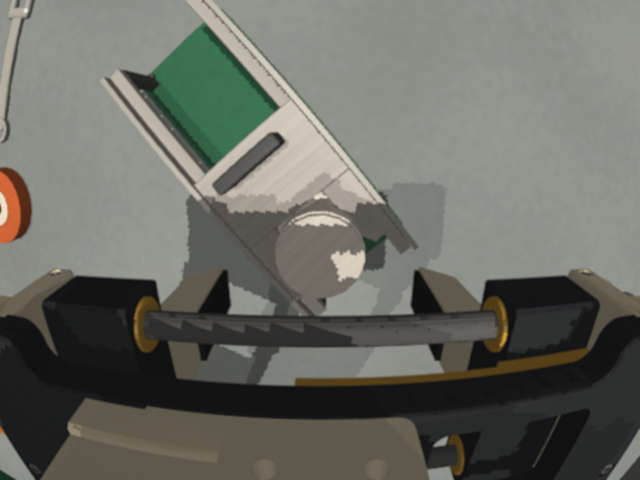

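Run:
```python
from h import *
c=env.camera("wrist")
for z,p in [(.13,(320.5,255)),(.13,(320.5,212)),(.13,(277,255)),(.13,(365,255)),(.13,(320.5,299)),(.115,(250,166)),(.081,(246,158))]: print(p,fray(c,p,z).round(4))
cv2.imwrite("pics/w4z.png",cv2.resize(c["img"][120:320,200:400,::-1],None,fx=3,fy=3,interpolation=cv2.INTER_CUBIC))
```

```text
(320.5, 255) [ 0.5002 -0.0043  0.13  ]
(320.5, 212) [0.5248 0.0023 0.13  ]
(277, 255) [0.4935 0.02   0.13  ]
(365, 255) [ 0.5068 -0.0292  0.13  ]
(320.5, 299) [ 0.4728 -0.0116  0.13  ]
(250, 166) [0.5377 0.0491 0.115 ]
(246, 158) [0.5372 0.0586 0.081 ]
```

View pics/w4z.png

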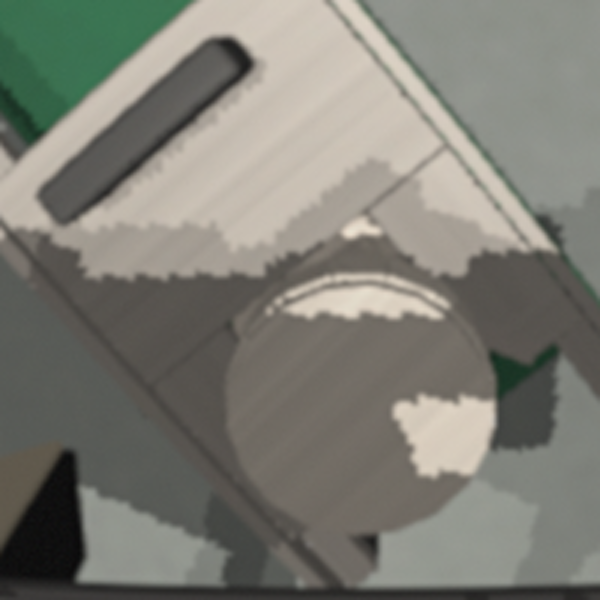

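Call:
step_arm --pt "0 0 0 15 0" --pt "0 -0.5 0.2 35 0" --pt "0 -1 0.4 55 0" --pt "0 -1 0.4 68 0" --pt "0 -1 0.4 75 0" --pt "0 -1 0.4 75 0" --pt "0 -1 0.4 75 0"

```text
clock: 9.95
ee_pos: [0.4983, -0.0041, 0.1164]
eef_rot: [-0.004, 0.991, 0.131, 0.009]
contact_force: [-0.2, -0.5, 0.7]
width: 0.0919
```

Run:
```python
from h import *
delta([.498,-.0045,.116],15)
```

```text
pos [ 0.4983 -0.0041  0.1164] xang 15.01 tilt 1.14 F [-0.2  -0.5   0.66] M [ 0.03 -0.05 -0.01] w 0.0919 clk 9.95 q [-0.17  0.43  1.78  0.02  0.91  1.13]
delta [-0.4  0.3  0.4] turn 0.0
```

Call:
step_arm --pt "1 0 0 0 0" --pt "1 0 0 0 0" --pt "1 0 0 0 0" --pt "1 0 0 0 0" --pt "1 0 0 0 0" --pt "1 0 0 0 0" --pt "1 0 0 0 0" --pt "1 0 0 0 0"

```text
clock: 10.75
ee_pos: [0.4982, -0.004, 0.1165]
eef_rot: [-0.004, 0.991, 0.131, 0.009]
contact_force: [0.6, 1.4, 1.8]
width: 0.0534
```

Run:
```python
from h import *
delta([.498,-.0045,.116],15)
```

```text
pos [ 0.4982 -0.004   0.1165] xang 15.02 tilt 1.14 F [0.57 1.36 1.81] M [ 0.23  0.13 -0.05] w 0.0534 clk 10.75 q [-0.17  0.43  1.78  0.02  0.91  1.13]
delta [-0.4  0.5  0.5] turn 0.0
```

Call:
step_arm --pt "1 0 0 0 -0.04" --pt "1 0 0 0 -0.08" --pt "1 0 0 0 -0.12" --pt "1 0 0 0 -0.16" --pt "1 0 0 0 -0.2"

```text
clock: 11.25
ee_pos: [0.4968, -0.0039, 0.1163]
eef_rot: [-0.004, 0.973, 0.23, 0.008]
contact_force: [-5.8, 1.2, 4.4]
width: 0.0535
```

Run:
```python
from h import *
delta([.498,-.0045,.116],15)
c=env.camera("wrist"); cv2.imwrite("pics/w5.png",c["img"][:,:,::-1])
```

```text
pos [ 0.4968 -0.0039  0.1163] xang 26.55 tilt 1.0 F [-5.82  1.23  4.39] M [ 0.03  0.8  -0.24] w 0.0535 clk 11.25 q [-0.17  0.43  1.79  0.02  0.91  0.93]
delta [0.8 1.1 0.3] turn 0.202
```

View pics/w5.png

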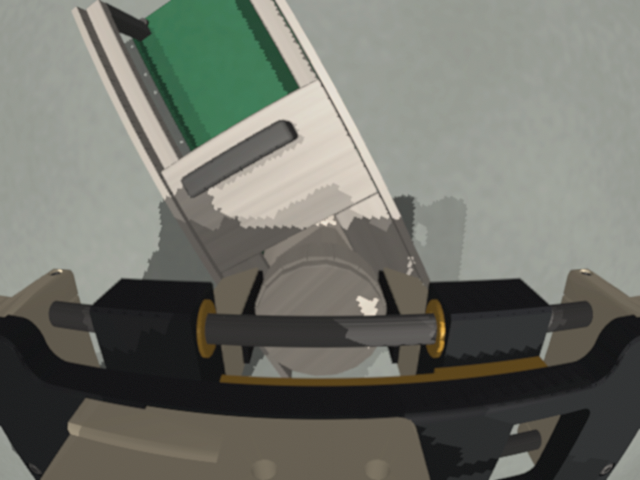

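Call:
step_arm --pt "1 0 0 0 -0.05" --pt "1 0 0 0 -0.1" --pt "1 0 0 0 -0.15" --pt "1 0 0 0 -0.2" --pt "1 0 0 0 -0.25" --pt "1 0 0 0 -0.3"

```text
clock: 11.9
ee_pos: [0.4969, -0.0038, 0.1172]
eef_rot: [-0.002, 0.927, 0.374, 0.009]
contact_force: [-3.4, 1.9, 8.4]
width: 0.0535
```

Run:
```python
from h import *
delta([.498,-.0045,.116],15)
c=env.camera("wrist"); cv2.imwrite("pics/w6.png",c["img"][:,:,::-1])
```

```text
pos [ 0.4969 -0.0038  0.1172] xang 43.98 tilt 1.04 F [-3.41  1.94  8.36] M [ 0.27  0.41 -0.07] w 0.0535 clk 11.9 q [-0.17  0.43  1.78  0.02  0.92  0.62]
delta [0.3 1.2 1.2] turn 0.506
```

View pics/w6.png

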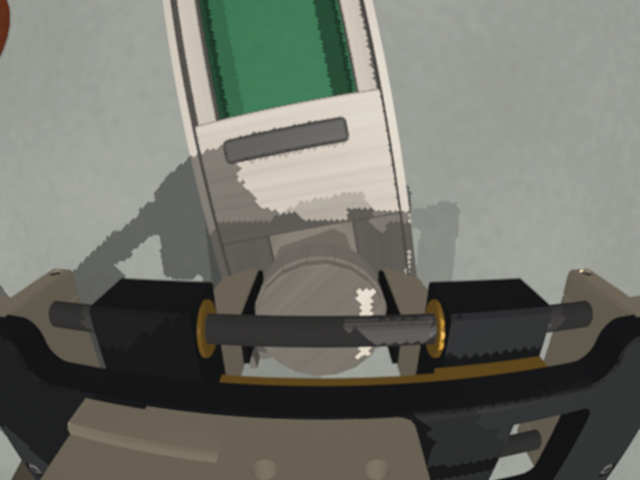

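Call:
step_arm --pt "1 0 0 0 -0.06" --pt "1 0 0 0 -0.12" --pt "1 0 0 0 -0.18" --pt "1 0 0 0 -0.24" --pt "1 0 0 0 -0.3" --pt "1 0 0 0 -0.36" --pt "1 0 0 0 -0.42" --pt "1 0 0 0 -0.48" --pt "1 0 0 0 -0.54" --pt "1 0 0 0 -0.6"

```text
clock: 12.95
ee_pos: [0.497, -0.0037, 0.1179]
eef_rot: [0.0, 0.774, 0.634, 0.009]
contact_force: [-2.5, 2.2, 6.6]
width: 0.0539
```

Run:
```python
from h import *
delta([.498,-.0045,.116],15)
c=env.camera("wrist"); cv2.imwrite("pics/w7.png",c["img"][:,:,::-1])
```

```text
pos [ 0.497  -0.0037  0.1179] xang 78.66 tilt 1.07 F [-2.47  2.24  6.56] M [ 0.27  0.34 -0.05] w 0.0539 clk 12.95 q [-0.17  0.43  1.78  0.02  0.92  0.02]
delta [-0.6  1.1  1.9] turn 1.111
```

View pics/w7.png

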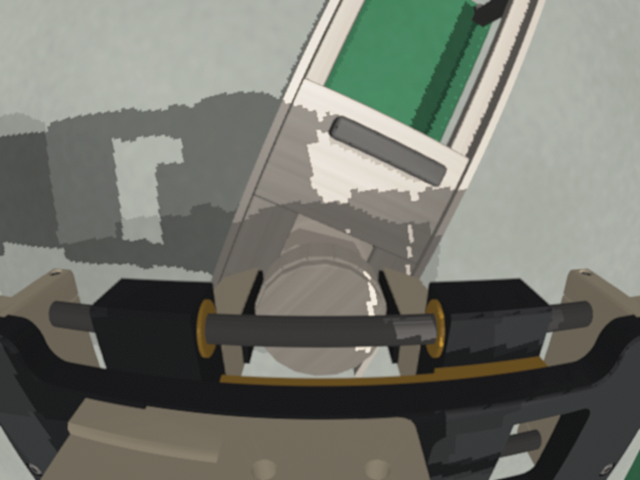

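Call:
step_arm --pt "1 0 0 0 -0.06" --pt "1 0 0 0 -0.12" --pt "1 0 0 0 -0.18" --pt "1 0 0 0 -0.24" --pt "1 0 0 0 -0.3" --pt "1 0 0 0 -0.36" --pt "1 0 0 0 -0.42" --pt "1 0 0 0 -0.48" --pt "1 0 0 0 -0.52" --pt "1 0 0 0 -0.52"

```text
clock: 14.0
ee_pos: [0.4967, -0.0033, 0.1182]
eef_rot: [0.002, 0.583, 0.813, 0.009]
contact_force: [-1.9, 1.6, 6.0]
width: 0.0538
```

Run:
```python
from h import *
delta([.498,-.0045,.116],15)
c=env.camera("wrist"); cv2.imwrite("pics/w8.png",c["img"][:,:,::-1])
```

```text
pos [ 0.4967 -0.0033  0.1182] xang 108.7 tilt 1.06 F [-1.91  1.62  5.98] M [ 0.49  0.36 -0.01] w 0.0538 clk 14.0 q [-0.17  0.43  1.78  0.02  0.92 -0.51]
delta [-1.6  0.8  2.2] turn 1.635
```

View pics/w8.png

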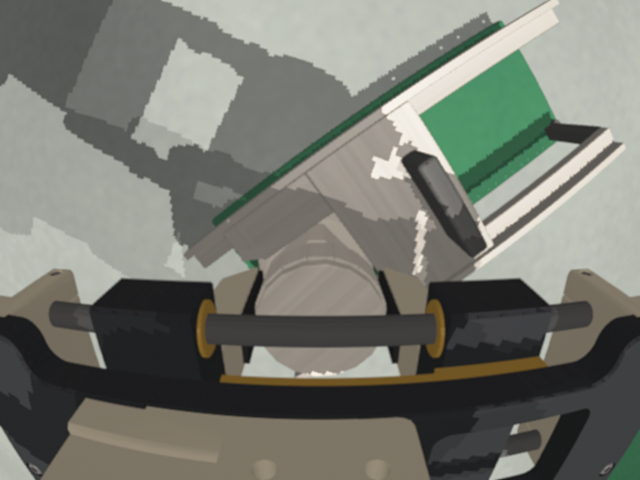

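Call:
step_arm --pt "1 0 0 -1 0" --pt "1 0 0 -2 0" --pt "1 0 0 -4 0" --pt "1 0 0 -6 0" --pt "1 0 0 -6 0"

```text
clock: 14.55
ee_pos: [0.4965, -0.0034, 0.1243]
eef_rot: [0.002, 0.583, 0.812, 0.009]
contact_force: [-0.7, -0.1, -0.3]
width: 0.0536
```

Run:
```python
from h import *
delta([.4967,-.0033,.160])
```

```text
pos [ 0.4965 -0.0034  0.1243] xang 108.64 tilt 1.05 F [-0.67 -0.1  -0.26] M [0.03 0.05 0.02] w 0.0536 clk 14.55 q [-0.17  0.42  1.78  0.02  0.93 -0.51]
delta [  0.3   0.8 -35.7] turn 0
```

Call:
step_arm --pt "1 0 0 -4 0" --pt "1 0 0 -9 0" --pt "1 0.2 0.4 -15 0" --pt "1 0.2 0.8 -21 0" --pt "1 0.3 0.8 -27 0" --pt "1 0.3 0.8 -32 0" --pt "1 0.3 0.8 -34 0" --pt "1 0.3 0.8 -34 0" --pt "1 0.3 0.8 -34 0" --pt "1 0.3 0.8 -34 0"

```text
clock: 15.55
ee_pos: [0.4965, -0.0032, 0.158]
eef_rot: [0.002, 0.583, 0.812, 0.009]
contact_force: [0.2, 0.2, -0.2]
width: 0.0538
```

Run:
```python
from h import *
delta([.4967,-.0033,.160])
c=env.camera("scene"); cv2.imwrite("pics/s9.png",cv2.resize(c["img"][140:320,240:440,::-1],None,fx=3,fy=3,interpolation=cv2.INTER_CUBIC))
c=env.camera("wrist"); cv2.imwrite("pics/w9.png",c["img"][:,:,::-1])
```

```text
pos [ 0.4965 -0.0032  0.158 ] xang 108.64 tilt 1.03 F [ 0.21  0.2  -0.22] M [ 0.   -0.13  0.03] w 0.0538 clk 15.55 q [-0.17  0.37  1.74  0.02  1.02 -0.5 ]
delta [-0.1  0.2 -2. ] turn 0
```

View pics/s9.png

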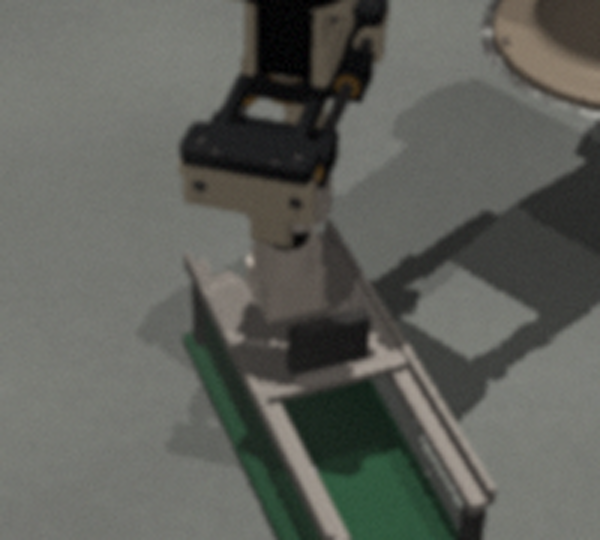

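View pics/w9.png

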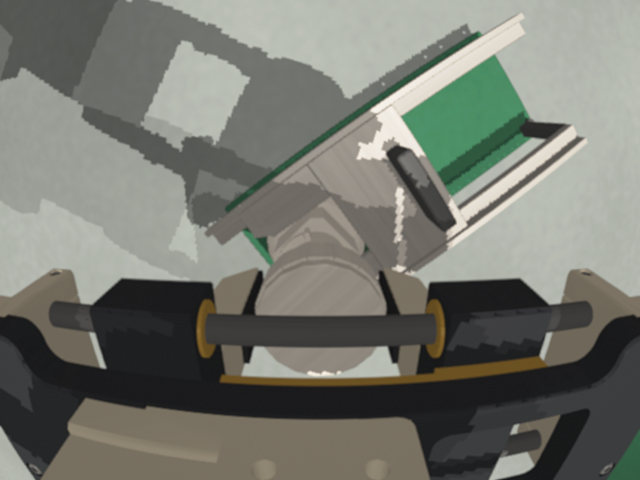

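Run:
```python
from h import *
c=env.camera("wrist"); 
cv2.imwrite("pics/w10.png",cv2.resize(c["img"][120:290,200:470,::-1],None,fx=2.9,fy=2.9,interpolation=cv2.INTER_CUBIC))
def ang(a,b,z):
    e=fray(c,b,z)-fray(c,a,z); return np.degrees(np.arctan2(e[1],e[0])).round(1)
t=fray(c,(423,187),.115); print(t)
c=env.camera("scene"); cv2.imwrite("pics/s10.png",cv2.resize(c["img"][195:275,305:385,::-1],None,fx=7,fy=7,interpolation=cv2.INTER_CUBIC))
```

```text
[0.53370363 0.05512497 0.115     ]
```

View pics/w10.png

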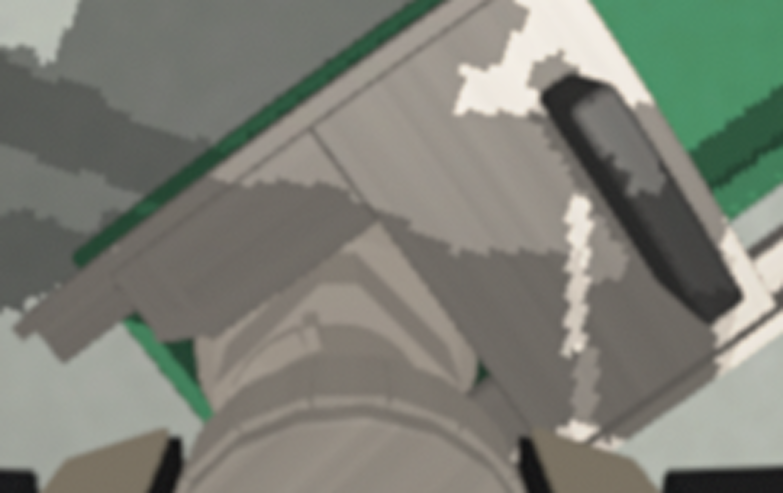

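View pics/s10.png

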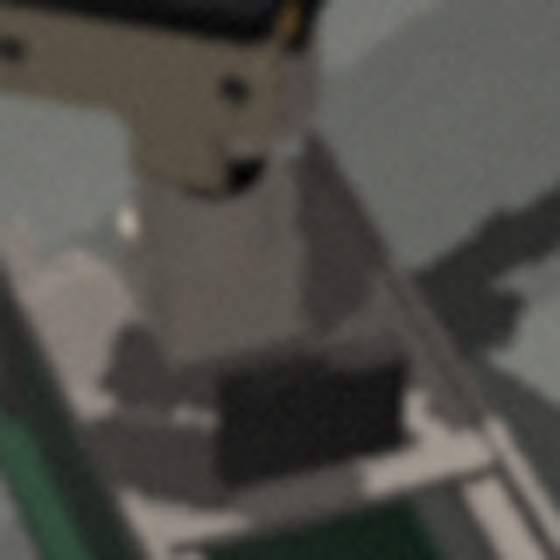

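Run:
```python
from h import *
delta([.4967,-.0033,.158]); print(abs(env.get_obs()["joint_velocities"]).max())
print(env.sign_off())
```

```text
pos [ 0.4966 -0.0033  0.1582] xang 108.64 tilt 1.04 F [ 0.28 -0.39 -0.61] M [-0.04 -0.07  0.03] w 0.0537 clk 15.75 q [-0.17  0.37  1.74  0.02  1.02 -0.5 ]
delta [-0.1  0.1  0.2] turn 0
0.002441321593273581
the job is handed in; nothing more can be done
None
```

The job is handed in at 15.75 s, with the cover home and the cap held still above the jar. Sign-off gives no verdict, so these are my own checks:

- **Cover:** I pushed it with closed fingers until it stopped moving and the force levelled off at about 21 N. In the wrist view the tab stood 69 mm from the cap's axis, against 70 mm expected when home. The tab was at the same pixels at the end.
- **Unscrewing:** I gripped the cap and turned it about 94° counter-clockwise. The highest torque I read between moves was 0.24 N m. The cap kept its place in the fingers, and the lift started without resistance.
- **Final hold:** the cap is held with the fingers 54 mm apart and the arm still. By arm position it is about 41 mm above where it was screwed on, which puts its lower edge about 25 mm above the rim. The last force reading was under 1 N.
- **Jar:** it is seated, with its collar in the slot and turned only slightly, judged by eye in the wrist view.
- **Grinding wheel, wrench and collet:** I never went near them, but I did not check them again at the end.

**Small disagreements:**
- The top, scene and wrist views differed by 2 to 4 mm on the cap's position, so I gripped at about their mean.
- The tool has leaned about 1° since the cover push, well inside the 14° allowed.
- I could not see the gap under the cap clearly in the scene view, so the clearance rests on the arm's height and the neck showing in the wrist view.

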